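# Seat the pipe-rest post in its spring-plunger holder

### The job

Take the yellow-headed pipe-rest post out of the wooden stand, slide it upright into the blue post holder past the side spring plunger, and press it gently but fully home on the sprung seat hidden in the bore, the flat faces of its head looking along the long way of the holder's foot (either way round). Do not force it once it is home, let it go so that the plunger keeps it down, and leave the glass hooks standing where they are.

Things in the scene. Friction and masses are not known exactly. Their poses are not given: they have to be found in the camera images.
- post: Pipe-rest post, loose, about 160 g, 142 mm tall. Origin: centre of its lower end, z up the rod. Steel rod 16 mm in diameter, lowest 14 mm tapering to 7 mm. Dark flange, diameter 36 mm, at z = 80 to 86 mm; above it a yellow neck, 20 mm thick (post x), 36 mm wide (post y), to 120 mm, then two prongs forming a V, also 20 mm thick, 62 mm across y.
- post_grip (a point): On the post's axis 107 mm above its lower end, in the yellow neck: with the TCP here the fingertips end about 2 mm above the flange. Grip from above across the 20 mm thickness (fingers closing along the post's x).
- stand: Wooden stand, fixed, 90 mm (x) by 110 mm (y), 92 mm high, origin under its centre. The post hangs by its flange in a 22 mm hole in the middle of the top board, lower end 12 mm above the worktop: lift it straight up by more than 85 mm to clear the stand.
- holder: Post holder, fixed, origin under its centre: dark foot 120 mm (x) by 76 mm (y), 10 mm thick; blue column 46 mm square, up to 70 mm, bore 18.5 mm in diameter down its axis. Spring plunger on the -x side (black knob); its round nose stands 5 mm into the bore 50 mm above the origin. The post's x axis must end along the holder's x, either way round, within 0.17 rad.
- holder_mouth (a point): Centre of the bore's upper end, 70 mm above the holder's origin. A hidden stop screw in the bore carries a sprung seat and is set differently each time: the post's lower end comes home 17 to 33 mm above the holder's origin (first touch 3 mm higher), so the depth must be felt. Contact forces between post and holder adding up to over 60 N (a push of some 30 N) damage it.
- plunger (a joint): How far the plunger is pushed back, m: 0 with the bore empty, 0.001 to 0.004 with the rod beside it; lower end below 36 mm over the holder's origin means the taper is past it. Riding over it takes a push up to about 12 N, then the moving rod drags with 3 to 10 N (fading once stopped).
- seat (a joint): How far the sprung seat is pressed down, m: 0 with nothing on it, 0.003 fully home; must stay above 0.0015. The seat spring is light (1 to 2 N, hardly felt); then the stop is hard and the push climbs steeply: 15 to 20 N of push means home. The plunger's drag keeps the post down when released.
- hook_clear: Clear glass hook, loose, standing, 43 x 48 x 66 mm, origin under its centre. Leave it alone.
- hook_green: Light green glass hook, loose, standing, 46 x 57 x 79 mm, origin under its centre. Leave it alone.
- hook_brown: Brown glass hook, loose, standing, 44 x 52 x 69 mm, origin under its centre. Leave it alone.
There are look-alikes about, which are no part of the job. There is more than one size of the post; the one meant has the size given above.

How it is judged:
On the way, in this order (a step that is already met when the one before it is completed fails the run):
1. the post is lifted clear of the stand (height (world z) of post above 0.093 m and contact force between the fingers and post above 1 N), for 0.1 s.
2. the rod stands in the bore with the plunger riding on it (z of post in the frame of holder_mouth below -0.025 m and horizontal distance between post and holder_mouth below 0.005 m and value of joint plunger above 0.0007 m), for 0.1 s.
At the end, for the whole second after the job is handed in: Post at rest in the bore, upright within 0.08 rad, lower end within 4 mm of the axis and over 33 mm below the mouth, its x axis within 0.17 rad of the holder's (either way round), plunger pushed back over 0.7 mm, seat still pressed down over 1.5 mm (value of joint seat above 0.0015 m and value of joint plunger above 0.0007 m and z of post in the frame of holder_mouth below -0.033 m and horizontal distance between post and holder_mouth below 0.004 m and angle between post's own z axis and vertical below 0.08 rad and angle between the x axis of post and the x axis of holder, either way round below 0.17 rad and linear speed of post below 0.01 m/s); the robot touches nothing.
It fails at once if the post is forced: contact forces between the post and the holder add up to more than 60 N (contact force between post and holder above 60 N).
It fails at once if a glass hook is moved by more than 20 mm (distance of any of hook_clear, hook_green, hook_brown from where it was at the start of the episode above 0.02 m).
It fails at once if a glass hook is tipped over (angle between any of hook_clear, hook_green, hook_brown's own z axis and vertical above 0.5 rad).
It also fails if it takes over 54 s, if anything falls off the work surface, if the arm or the gripper's body presses on something with over 40 N, if the wrist force passes 120 N, or if a joint passes its speed limit or range.

### The arm

A 6-joint arm with a two-finger parallel gripper is mounted at the origin on a cart in front of the work surface, level with it; the furniture and walls round the work are solid. World frame = base frame: x ahead of the robot, y to its left, z up, the work surface at z = 0. Lengths are in m, angles in rad, forces in N, time in s.
With the tool pointing down it reaches from about 0.275 to 0.725 m from the base axis. Payload 5.6 kg.
Tool frame: the origin (TCP) lies between the finger pads, 19 mm behind the fingertips; this is the grasp point; z points along the fingers, y is the line along which they close (so a half turn about z gives the same grasp; the last joint's range is limited). The gripper opens to 85 mm and grips with 20 to 120 N. Pads are 22 mm wide; open, the fingers measure 114 mm over their backs; the gripper's body (76 mm by 85 mm) begins 54 mm behind the grasp point. The pads swing forward as they close: fully open they stand 13 mm farther back than shut.
Start: joints at [-0.897, 0.255, 0.108, 0, -1.424, -0.285], TCP at [0.209, -0.509, 0.25] pointing down, gripper open.
Joint ranges: [-2.95, 2.95], [-1.21, 1.97], [-1.09, 1.5], [-2.87, 1.71], [-2.94, -0.07], [-3.05, 3.05]. Speed limits (rad/s): [2.57, 2.57, 3.14, 3.14, 3.14, 3.14].

### API

Orientations are given as a unit quaternion [x, y, z, w].
In Python, from plant import telemetry, viewer, job_done gives the robot as it stands.
- The arm moves only by the tool servo_tool, never from a script. Its argument "plan" is a list that holds one entry, the list of rows, each a list of 6 numbers: the shift along the world's x, y, z in units of 25 mm (1.0 is 25 mm), then the turn, a rotation vector about the world's x, y, z in rad. A call has exactly 8 rows; each row shifts and turns the commanded pose from where the row before left it; what a row does not reach is not made up. A row lasts 1/10 s, in which the tool goes at most 50 mm and 8.59 degrees, less where a joint would pass 70% of its speed; a pose out of reach is approached as far as the arm can. A call is refused whole if a number of a shift passes 1 or a number of a turn 0.15, either way. A call with a gripper value outside its range is refused whole. "hand" is the closure, from 0 (fully open) to 1 (shut), set as the call begins (left out, the last holds). The fingers move at their own pace and stop on an object; the grip force is fixed at half the most. Time passes only in rows, so rows that do not move let the fingers close, or fill a call up. It gives the time, the measured TCP pose, the force, the opening and the grip force at its end, in the units of the state.
- telemetry.read_state(): the state, without advancing time (a new reading comes with each control period).
- viewer.capture(name): name is "scene" or "top" or "wrist"; returns a dict with "img" (384x512x3 uint8, blue, green, red), "z_map" (384x512 float32, m along the optical axis (not along the pixel's ray), 0 where there is no reading), "fov_y" (degrees; the focal length in pixels is half the picture's height over the tangent of half this angle, whatever the lens; pixels are square), "cx", "cy" (the principal point, pixels), "world_to_cam" (4x4, takes a point from world to camera coordinates). Camera axes: x right, y up, looking along -z (the intrinsics and any distortion apply to the point x, -y, -z); pixel columns grow to the right and rows downward; lengths in m; the calibration is good to about 2 mm. A picture is of the moment at which its call begins.
- job_done(): hands the job in; it is judged then, once.
The state is a dict: "time": time; "joint_pos": joint angles; "qd": joint speeds; "joint_torque": joint torques, N m; "ee_pos": TCP position; "orientation": TCP orientation; "contact_force": force on the tool from outside, world axes, zero at the start; "moment": the same for the moment, N m; "grip_width": finger opening in m; "finger_force": force on a finger pad.
Only numpy, scipy, OpenCV 4.12 (cv2) and the standard library are available. Lean on these libraries where they do the work, as an engineer would, in place of code of your own. Each camera call takes 0.05 s, during which the arm holds its last target. There are 200 camera calls.

## Working session

There is one attempt and no reset: what is moved stays moved. The work goes in short steps, Python scripts to look and compute and a tool call to move; the robot and the scene stay as the last step left them, time stands still between calls to the robot, and variables do not carry over. Pictures are saved under pics/ and viewed, at most 10 in all, crops included, and the job is handed in when it is done.

Besides the shell and the picture viewer there is one more tool, called after "Emit:" as name(argument=value, ...) on one line, values as JSON. servo_tool: Moves the arm, as the interface text tells. Its arguments: {"type":"object","properties":{"plan":{"type":"array","items":{"type":"array","items":{"type":"array","items":{"type":"number"}}}},"hand":{"type":"number"}},"required":["plan"]}

```bash
mkdir -p pics
cat > h.py <<'E'
import numpy as np, cv2
from plant import telemetry, viewer, job_done
def cap(n):
    c=viewer.capture(n); np.savez(n+'.npz',**c); return c
def load(n): return {k:v for k,v in np.load(n+'.npz').items()}
def world(c,u,v,z=None):
    """pixel -> world: onto plane z, or by the depth map"""
    u=np.atleast_1d(u).astype(float); v=np.atleast_1d(v).astype(float)
    f=192/np.tan(np.radians(c['fov_y'])/2)
    d=np.stack([(u-c['cx'])/f,-(v-c['cy'])/f,-np.ones_like(u)],1)
    M=np.linalg.inv(c['world_to_cam']); o=M[:3,3]; D=d@M[:3,:3].T
    s=(z-o[2])/D[:,2] if z is not None else c['z_map'][v.astype(int),u.astype(int)]
    return o+D*np.reshape(s,(-1,1))
E
python3 - <<'E'
from h import *
for n in('scene','top'):
    c=cap(n); cv2.imwrite(f'pics/{n}0.png',c['img']); print(n,c['fov_y'],c['cx'],c['cy'],np.linalg.inv(c['world_to_cam'])[:3].round(3).tolist(),[k for k in c])
print(telemetry.read_state())
E
```

```text
scene 46.84583082902911 248.62482257420115 195.81630170685838 [[-0.816, 0.277, -0.508, 0.033], [-0.579, -0.378, 0.723, 0.72], [0.009, 0.883, 0.469, 0.576]] ['img', 'z_map', 'fov_y', 'cx', 'cy', 'world_to_cam']
top 51.60096128666188 259.44741494452217 188.90946798273296 [[-0.017, 0.999, -0.049, 0.481], [-1.0, -0.018, -0.023, -0.053], [-0.024, 0.049, 0.999, 1.101]] ['img', 'z_map', 'fov_y', 'cx', 'cy', 'world_to_cam']
{'time': 0.1, 'joint_pos': array([-8.97413365e-01,  2.55697859e-01,  1.07154624e-01, -4.15512958e-04,
       -1.42389366e+00, -2.84619748e-01]), 'qd': array([ 0.00012832, -0.00053384,  0.00351557,  0.00043976, -0.00070292,
        0.00021528]), 'joint_torque': array([-1.54019774e-03, -3.87602699e+01,  2.38473755e+01,  5.37787735e+00,
       -3.78556346e-03, -2.35138901e-05]), 'ee_pos': array([ 0.20838604, -0.50856366,  0.24919011]), 'orientation': array([-1.93129753e-01,  9.81172861e-01,  8.22675292e-04, -1.95696149e-04]), 'contact_force': array([-0.06581838,  0.51934562,  0.15205531]), 'moment': array([0.00838168, 0.02831593, 0.02919136]), 'finger_force': 0.0, 'grip_width': 0.08537311042212962}
```

View pics/scene0.png

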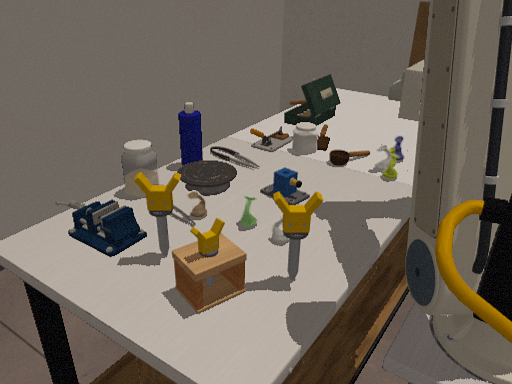

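View pics/top0.png

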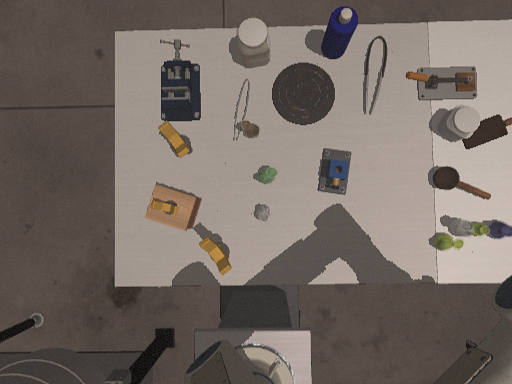

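Yellow-headed candidates in the top view are (165,207) in the stand, and (174,140) and (215,255), both larger and free-standing. The one at (165,207), scene (208,240), fits: it hangs by its flange in the wooden stand and has the smaller head. The holder is at top (335,172), scene (287,183). I'll confirm with a crop and measure.

Run:
```python
from h import *
c=load('top'); s=load('scene'); im=c['img']; hsv=cv2.cvtColor(im,cv2.COLOR_BGR2HSV)
H,W=im.shape[:2]; vv,uu=np.mgrid[:H,:W]
P=world(c,uu.ravel(),vv.ravel()).reshape(H,W,3)
def box(n,m,z=None):
    cs,_=cv2.findContours(m.astype(np.uint8),cv2.RETR_EXTERNAL,cv2.CHAIN_APPROX_NONE)
    k=max(cs,key=cv2.contourArea)[:,0].astype(float)
    zz=z if z is not None else np.median(P[m][:,2])
    w=world(c,k[:,0],k[:,1],zz)[:,:2].astype(np.float32)
    r=cv2.minAreaRect(w*1000); b=cv2.boxPoints(r)
    print(n,'z',round(float(zz),4),'c',np.round(r[0],1),'size',np.round(r[1],1),'ang',round(r[2],2))
def roi(u0,v0,u1,v1): return (uu>=u0)&(uu<u1)&(vv>=v0)&(vv<v1)
Z=P[...,2]
box('stand top',roi(135,175,210,240)&(Z>.08)&(hsv[...,1]>60),.092)
R=roi(145,190,190,225)
ye=(hsv[...,0]>18)&(hsv[...,0]<32)&(hsv[...,1]>120)
box('yellow',R&(Z>.105)&(hsv[...,1]>60),.235-.08)
print('maxz yellow',np.percentile(Z[R],[50,90,99]))
F=roi(305,140,365,205)
box('foot',F&((Z>.004)),.010)
print(np.percentile(Z[F],[5,50,90,99]))
box('col',F&(Z>.055),.070)
for n,(u,v) in dict(green=(267,174),clear=(262,212),brown=(250,130),big1=(174,140),big2=(215,255)).items():
    r=roi(u-22,v-22,u+22,v+22)&(Z>.03); print(n,P[r].min(0).round(3),P[r].max(0).round(3),np.median(P[r],0).round(3))
a=cv2.resize(im[130:280,130:280],(400,400),interpolation=3)
b=cv2.resize(im[135:210,300:375],(400,400),interpolation=3)
d=cv2.resize(s['img'][160:310,130:330],(533,400),interpolation=3)
e=np.hstack([a,b]); cv2.imwrite('pics/crop1.png',e)
cv2.imwrite('pics/crop2.png',cv2.resize(s['img'][150:310,120:333],(798,600),interpolation=3))
```

```text
stand top z 0.092 c [489.6 199. ] size [112.5  90.1] ang 70.91
yellow z 0.155 c [490.4 198.1] size [64.5 20.8] ang 75.13
maxz yellow [0.0914733  0.13358255 0.15283154]
foot z 0.01 c [ 581.7 -234.2] size [ 77.3 119.8] ang 80.52
[-0.00300259  0.00122695  0.05438214  0.07280291]
col z 0.07 c [ 567.9 -231.9] size [49.3 74.9] ang 81.46
green [ 0.481 -0.075  0.03 ] [ 0.591 -0.022  1.101] [ 0.572 -0.052  0.067]
clear [ 0.445 -0.053  0.032] [ 0.493 -0.023  1.101] [ 0.467 -0.036  0.056]
brown [ 0.481 -0.053  0.03 ] [0.717 0.02  1.101] [ 0.701 -0.004  0.063]
big1 [ 0.481 -0.053  0.031] [0.691 0.202 1.101] [0.652 0.166 0.171]
big2 [ 0.333 -0.053  0.114] [0.481 0.109 1.101] [0.381 0.068 0.171]
```

View pics/crop1.png

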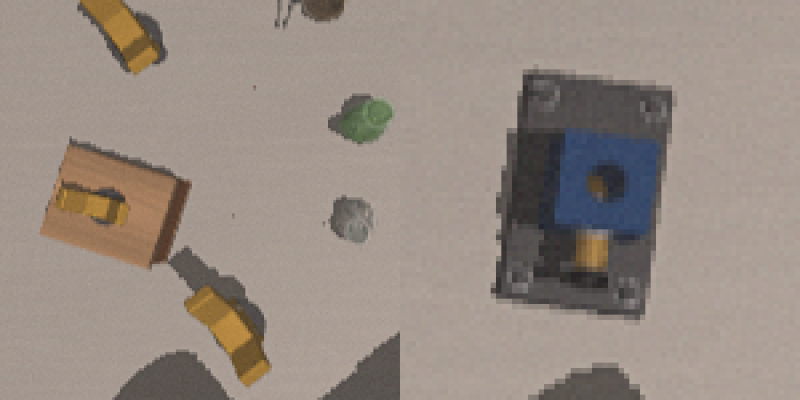

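View pics/crop2.png

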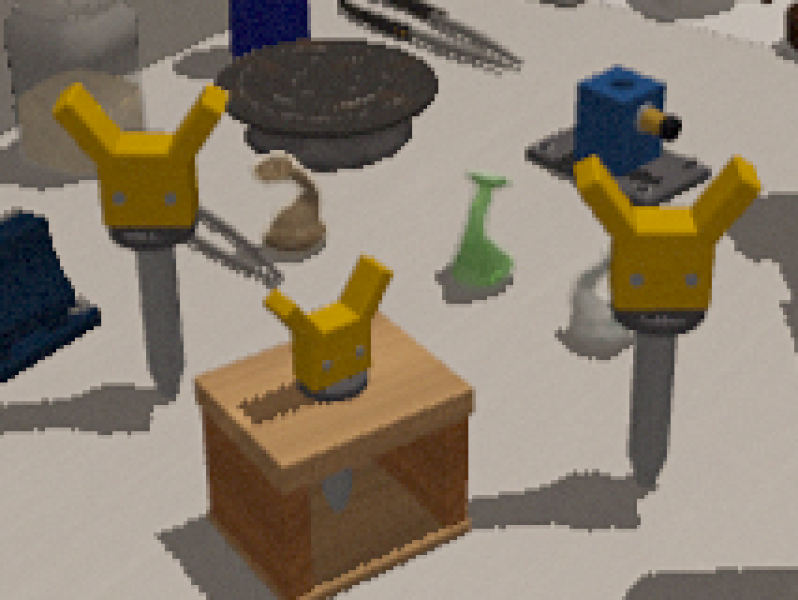

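The crop confirms it: the small post hangs in the stand, the two others are bigger and stand free. The holder's bore is at crop (606,183), and the gold/black plunger is on its -x side. I'll refine the yaws and start the transit.

Run:
```python
from h import *
c=load('top'); im=c['img']; hsv=cv2.cvtColor(im,cv2.COLOR_BGR2HSV)
H,W=im.shape[:2]; vv,uu=np.mgrid[:H,:W]
P=world(c,uu.ravel(),vv.ravel()).reshape(H,W,3); Z=P[...,2]
F=(uu>=305)&(uu<365)&(vv>=140)&(vv<205)
b=F&(hsv[...,0]>95)&(hsv[...,0]<125)&(hsv[...,1]>110)
def rect(m,z):
    k=max(cv2.findContours(m.astype(np.uint8),0,1)[0],key=cv2.contourArea)[:,0]
    h=cv2.convexHull(k)[:,0]; return cv2.minAreaRect((world(c,h[:,0],h[:,1],z)[:,:2]*1000).astype(np.float32))
print('blue all',rect(b,.07)); print('blue top',rect(b&(Z>.064),.07))
# foot long edges: low-z dark pixels, fit right and left edges
m=F&(hsv[...,2]<115)&(Z<.02)&(Z>.004)
k=P[m]; print('foot pix',rect(m,.01), k.min(0),k.max(0))
ri=[(v,uu[v][m[v]].max()) for v in range(150,192) if m[v].sum()>5]
w=world(c,[u for v,u in ri],[v for v,u in ri],.01); print('right edge yaw',np.degrees(np.polyfit(w[:,0],w[:,1],1)[0]))
```

```text
blue all ((580.5281372070312, -234.07901000976562), (44.501583099365234, 43.256072998046875), 79.36673736572266)
blue top ((580.68115234375, -233.8086395263672), (44.4790153503418, 42.73217010498047), 80.71034240722656)
foot pix ((580.9938354492188, -233.45977783203125), (76.12523651123047, 117.9991226196289), 80.8709487915039) [ 0.51949665 -0.2780433   0.00406842] [ 0.64424824 -0.18789899  0.01962635]
right edge yaw -7.177597220180484
```

Emit:
servo_tool(plan=[[[0.45,1,0.3,0,0,0.038],[0.45,1,0.3,0,0,0.038],[0.45,1,0.3,0,0,0.038],[0.45,1,0.3,0,0,0.038],[0.45,1,0.3,0,0,0.038],[0.45,1,0.3,0,0,0.038],[0.45,1,0.2,0,0,0.038],[0.45,1,0,0,0,0.038]]])

```text
time: 0.9
ee_pos: [0.2989, -0.3079, 0.3004]
orientation: [-0.34, 0.94, -0.0, 0.0]
contact_force: [0.7, -0.3, 0.0]
grip_width: 0.0853
finger_force: 0.0
```

Emit:
servo_tool(plan=[[[0.45,1,0,0,0,0.038],[0.45,1,0,0,0,0.038],[0.45,1,0,0,0,0.038],[0.45,1,0,0,0,0.038],[0.45,1,0,0,0,0.038],[0.45,1,0,0,0,0.038],[0.45,1,0,0,0,0.038],[0.45,1,0,0,0,0.038]]])

```text
time: 1.7
ee_pos: [0.3886, -0.1078, 0.2997]
orientation: [-0.479, 0.878, 0.0, -0.0]
contact_force: [0.5, -0.4, -0.2]
grip_width: 0.0855
finger_force: 0.0
```

Emit:
servo_tool(plan=[[[0.45,1,0,0,0,0.038],[0.45,1,0,0,0,0.038],[0.45,1,0,0,0,0.038],[0.45,1,0,0,0,0.038],[0.45,1,0,0,0,0.038],[0.45,1,0,0,0,0.038],[0.45,1,0,0,0,0.038],[0.45,1,0,0,0,0.038]]])

```text
time: 2.5
ee_pos: [0.4786, 0.0922, 0.2996]
orientation: [-0.606, 0.795, 0.0, -0.0]
contact_force: [1.1, 0.0, 0.6]
grip_width: 0.0852
finger_force: 0.0
```

Emit:
servo_tool(plan=[[[0.1,0.8,0,0,0,0],[0.1,0.8,0,0,0,0],[0.1,0.8,0,0,0,0],[0.1,0.8,0,0,0,0],[0.1,0.8,0,0,0,0],[0,0.2,0,0,0,0],[0,0,0,0,0,0],[0,0,0,0,0,0]]])

```text
time: 3.3
ee_pos: [0.4909, 0.1957, 0.3]
orientation: [-0.605, 0.796, -0.0, -0.0]
contact_force: [-0.7, -0.1, 0.4]
grip_width: 0.0855
finger_force: 0.0
```

```bash
cat > post.py <<'E'
from h import *
import sys
c=cap('wrist'); s=telemetry.read_state(); q=s['orientation']
im=c['img']; hsv=cv2.cvtColor(im,cv2.COLOR_BGR2HSV); vv,uu=np.mgrid[:384,:512]
P=world(c,uu.ravel(),vv.ravel()).reshape(384,512,3)
print('tcp',s['ee_pos'].round(4),'tool y yaw',np.degrees(2*np.arctan2(q[1],q[0])-np.pi/2)%180,'q',s['joint_pos'].round(2))
m=((hsv[...,0]>18)&(hsv[...,0]<32)&(hsv[...,1]>140)&(hsv[...,2]>60)&(P[...,2]>.09)&(abs(P[...,0]-.49)<.07)&(abs(P[...,1]-.198)<.07))
Q=P[m]; print(m.sum(),Q.min(0).round(4),Q.max(0).round(4))
for a,b in((.094,.2),(.14,.2),(.127,.135)):
    k=(Q[:,2]>a)&(Q[:,2]<b)
    if k.sum()>20: print(a,cv2.minAreaRect((Q[k][:,:2]*1000).astype(np.float32)),Q[k].mean(0).round(4),k.sum())
cv2.imwrite('pics/'+sys.argv[1],im)
E
python3 post.py w1.png
```

```text
tcp [0.491  0.1955 0.3001] tool y yaw 164.5057840214203 q [ 0.68  0.2   0.17  0.   -1.53 -0.95]
1329 [0.4724 0.1658 0.0999] [0.5067 0.2318 0.1558]
0.094 ((489.934814453125, 198.33026123046875), (64.19938659667969, 20.967439651489258), 72.76942443847656) [0.4901 0.1998 0.1423] 1329
0.14 ((489.8877868652344, 198.4731903076172), (64.40338134765625, 19.55428123474121), 74.1771240234375) [0.4899 0.1992 0.1493] 728
0.127 ((489.8837890625, 200.30567932128906), (25.737628936767578, 19.210844039916992), 74.12905883789062) [0.4898 0.1995 0.1328] 462
```

View pics/w1.png

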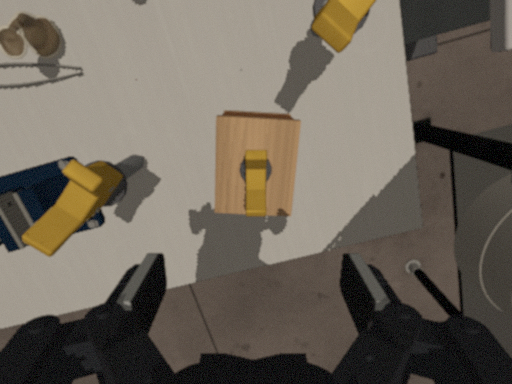

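The wrist view shows the post's head at (256,183), aligned with the tool, and nothing near the fingers. The tool yaw of 164.5° matches the post's 164.2°. Going down and gripping.

Emit:
servo_tool(plan=[[[-0.04,0.12,-0.9,0,0,0],[0,0,-1,0,0,0],[0,0,-1,0,0,0],[0,0,-1,0,0,0],[0,0,-1,0,0,0],[0,0,-1,0,0,0],[0,0,-0.8,0,0,0],[0,0,-0.54,0,0,0]]])

```text
time: 4.15
ee_pos: [0.4895, 0.1979, 0.1177]
orientation: [-0.605, 0.796, 0.0, -0.001]
contact_force: [-0.2, -0.3, 0.9]
grip_width: 0.0856
finger_force: 0.0
```

Emit:
servo_tool(plan=[[[0,0,0,0,0,0],[0,0,0,0,0,0],[0,0,0,0,0,0],[0,0,0,0,0,0],[0,0,0,0,0,0],[0,0,0,0,0,0],[0,0,0,0,0,0],[0,0,0,0,0,0]]], hand=1)

```text
time: 4.95
ee_pos: [0.4906, 0.1994, 0.12]
orientation: [-0.606, 0.796, -0.0, 0.001]
contact_force: [-1.1, -0.3, 5.5]
grip_width: 0.0193
finger_force: 59.5
```

Emit:
servo_tool(plan=[[[0,0,0.3,0,0,0],[0,0,0.7,0,0,0],[0,0,0.8,0,0,0],[0,0,0.8,0,0,0],[0,0,0.8,0,0,0],[0,0,0.8,0,0,0],[0,0,0.5,0,0,0],[0,0,0.3,0,0,0]]])

```text
time: 5.75
ee_pos: [0.49, 0.1991, 0.245]
orientation: [-0.605, 0.796, 0.0, 0.0]
contact_force: [-1.4, 0.4, -1.2]
grip_width: 0.0191
finger_force: 58.7
```

Emit:
servo_tool(plan=[[[0,0,0.2,0,0,0],[0,0,0,0,0,0],[0,0,0,0,0,0],[0,0,0,0,0,0],[0,0,0,0,0,0],[0,0,0,0,0,0],[0,0,0,0,0,0],[0,0,0,0,0,0]]])

```text
time: 6.55
ee_pos: [0.49, 0.1991, 0.2489]
orientation: [-0.605, 0.796, 0.0, -0.0]
contact_force: [0.8, -0.3, -1.6]
grip_width: 0.0192
finger_force: 58.7
```

Emit:
servo_tool(plan=[[[0.09,-0.4,0,0,0,0],[0.18,-0.85,0,0,0,0.01],[0.18,-0.85,0,0,0,0.01],[0.18,-0.85,0,0,0,0.01],[0.18,-0.85,0,0,0,0.01],[0.18,-0.85,0,0,0,0.01],[0.18,-0.85,0,0,0,0.01],[0.18,-0.85,0,0,0,0.01]]])

```text
time: 7.35
ee_pos: [0.5238, 0.0388, 0.2491]
orientation: [-0.633, 0.774, -0.0, 0.0]
contact_force: [0.0, 0.1, -1.8]
grip_width: 0.019
finger_force: 58.7
```

Emit:
servo_tool(plan=[[[0.18,-0.85,0,0,0,0.01],[0.18,-0.85,0,0,0,0.01],[0.18,-0.85,0,0,0,0.01],[0.18,-0.85,0,0,0,0.01],[0.18,-0.85,0,0,0,0.01],[0.18,-0.85,0,0,0,0],[0.18,-0.85,0,0,0,0],[0.18,-0.85,0,0,0,0]]])

```text
time: 8.15
ee_pos: [0.5596, -0.1313, 0.249]
orientation: [-0.652, 0.758, -0.0, -0.0]
contact_force: [1.0, -0.4, -1.3]
grip_width: 0.0191
finger_force: 58.7
```

Emit:
servo_tool(plan=[[[0.18,-0.85,0,0,0,0],[0.18,-0.85,0,0,0,0],[0.18,-0.85,0,0,0,0],[0.18,-0.85,0,0,0,0],[0.18,-0.8,0,0,0,0],[0.1,-0.2,0,0,0,0],[0,0,0,0,0,0],[0,0,0,0,0,0]]])

```text
time: 8.95
ee_pos: [0.5846, -0.2394, 0.2489]
orientation: [-0.652, 0.758, 0.0, 0.0]
contact_force: [-1.0, 0.1, -1.1]
grip_width: 0.0189
finger_force: 58.7
```

```bash
cat > look.py <<'E'
from h import *
import sys
s=telemetry.read_state(); q=s['orientation']; print('tcp',s['ee_pos'].round(4),'tool y yaw',np.degrees(2*np.arctan2(q[1],q[0])-np.pi/2)%180,s['contact_force'].round(1),s['joint_pos'].round(2))
ims=[]
for n,(x0,x1,y0,y1) in dict(scene=(235,340,90,230),top=(295,375,130,210),wrist=(0,512,0,384)).items():
    c=cap(n); im=c['img'][y0:y1,x0:x1]; ims.append(cv2.resize(im,(266,int(266*im.shape[0]/im.shape[1])),interpolation=3))
h=max(i.shape[0] for i in ims); cv2.imwrite('pics/'+sys.argv[1],np.hstack([cv2.copyMakeBorder(i,0,h-i.shape[0],0,0,0) for i in ims]))
E
python3 look.py l1.png
```

```text
tcp [ 0.5846 -0.2394  0.2489] tool y yaw 171.4068144881407 [-1.   0.1 -1.1] [-0.14  0.42  0.34 -0.   -1.49 -0.01]
```

View pics/l1.png

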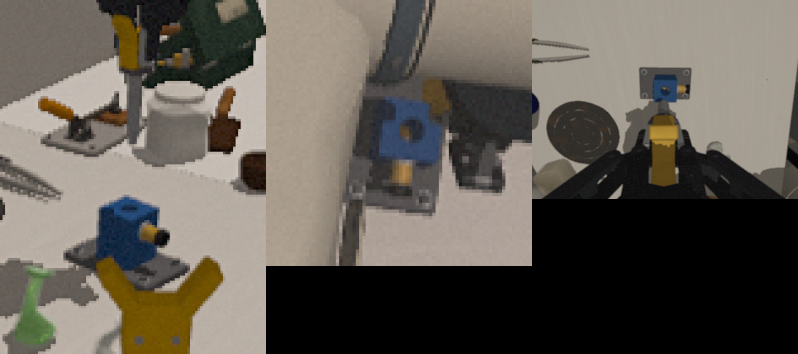

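The scene crop shows the rod hanging straight above the holder, the top crop shows the open bore, and the wrist crop shows the rod tip just below the holder. I'll measure the bore in all three views.

```bash
cat > bore.py <<'E'
from h import *
for n in('scene','top','wrist'):
    c=load(n); hsv=cv2.cvtColor(c['img'],cv2.COLOR_BGR2HSV); vv,uu=np.mgrid[:384,:512]
    P=world(c,uu.ravel(),vv.ravel()).reshape(384,512,3)
    near=(abs(P[...,0]-.581)<.06)&(abs(P[...,1]+.234)<.06)
    b=near&(hsv[...,0]>95)&(hsv[...,0]<130)&(hsv[...,1]>100)&(P[...,2]>.02)
    t=b&(P[...,2]>.066)
    if t.sum()<20: print(n,'few',t.sum()); continue
    k=max(cv2.findContours(t.astype(np.uint8),0,1)[0],key=cv2.contourArea)[:,0]; k=cv2.convexHull(k)[:,0]
    r=cv2.minAreaRect((world(c,k[:,0],k[:,1],.07)[:,:2]*1000).astype(np.float32))
    print(n,t.sum(),'blue top',np.round(r[0],1),np.round(r[1],1),round(r[2],1),'z',np.median(P[t][:,2]).round(4))
    # bore: dark pixels inside hull of the top face
    hull=cv2.fillConvexPoly(np.zeros((384,512),np.uint8),k.astype(np.int32),1)>0
    hull=cv2.erode(hull.astype(np.uint8),np.ones((3,3)))>0
    d=hull&((~b)|(hsv[...,2]<60))
    w=world(c,uu[d],vv[d],.07); print('  bore',d.sum(),w.mean(0).round(4) if d.sum() else '', np.ptp(w,0).round(4) if d.sum() else '')
    # rod: grey pixels between TCP height -50..-110 mm, near TCP axis
    s=telemetry.read_state(); p=s['ee_pos']
    g=(abs(P[...,0]-p[0])<.02)&(abs(P[...,1]-p[1])<.02)&(P[...,2]<p[2]-.03)&(P[...,2]>.08)
    print('  rod',g.sum(),P[g].min(0).round(4) if g.sum() else '',P[g].mean(0).round(4) if g.sum() else '',P[g].max(0).round(4) if g.sum() else '')
E
python3 bore.py
```

```text
scene 173 blue top [ 578.7 -226.6] [48.3 46.3] 79.8 z 0.0704
  bore 5 [ 0.584  -0.2237  0.07  ] [0.0185 0.0216 0.    ]
  rod 154 [ 0.5757 -0.242   0.1429] [ 0.5822 -0.2332  0.1825] [ 0.5918 -0.2232  0.2162]
top 200 blue top [ 580.2 -234.2] [45.3 43.5] 80.6 z 0.0699
  bore 62 [ 0.5832 -0.2313  0.07  ] [0.0291 0.0364 0.    ]
  rod 9 [ 0.5774 -0.2354  0.1575] [ 0.5819 -0.2321  0.1652] [ 0.5872 -0.2303  0.1776]
wrist 2665 blue top [ 582.2 -236.2] [45.9 46.1] 81.4 z 0.0715
  bore 238 [ 0.5848 -0.2313  0.07  ] [0.0441 0.0427 0.    ]
  rod 486 [ 0.5774 -0.2479  0.1464] [ 0.5843 -0.2459  0.1787] [ 0.5932 -0.2384  0.1997]
```

Emit:
servo_tool(plan=[[[-0.1,0.12,-0.3,0,0,0],[0,0,-0.5,0,0,0],[0,0,-0.5,0,0,0],[0,0,-0.5,0,0,0],[0,0,-0.4,0,0,0],[0,0,-0.2,0,0,0],[0,0,0,0,0,0],[0,0,0,0,0,0]]])

```text
time: 9.9
ee_pos: [0.5825, -0.2369, 0.1894]
orientation: [-0.652, 0.758, -0.0, 0.0]
contact_force: [1.0, 0.3, -1.6]
grip_width: 0.0187
finger_force: 58.7
```

```bash
cat > look2.py <<'E'
from h import *
import sys
s=telemetry.read_state(); print('tcp',s['ee_pos'].round(4),s['contact_force'].round(1),s['moment'].round(2))
p=s['ee_pos']; ims=[]
for n in('scene','wrist'):
    c=cap(n); f=192/np.tan(np.radians(c['fov_y'])/2)
    X=c['world_to_cam'][:3]@np.array([.582,-.235,.085,1]); u=int(c['cx']-f*X[0]/X[2]); v=int(c['cy']+f*X[1]/X[2])
    r=30 if n=='scene' else 80
    u=min(max(u,r),512-r);v=min(max(v,r),384-r)
    print(n,u,v,'px/400 scale',400/2/r); ims.append(cv2.resize(c['img'][v-r:v+r,u-r:u+r],(400,400),interpolation=2))
cap('top'); cv2.imwrite('pics/'+sys.argv[1],np.hstack(ims))
E
python3 look2.py l2.png; python3 bore.py
```

```text
tcp [ 0.5825 -0.2369  0.1894] [ 1.   0.3 -1.6] [-0.01  0.    0.01]
scene 285 166 px/400 scale 6.666666666666667
wrist 254 200 px/400 scale 2.5
scene 173 blue top [ 578.1 -228.3] [49.9 46.7] 78.1 z 0.0703
  bore 9 [ 0.5858 -0.2219  0.07  ] [0.0185 0.0294 0.    ]
  rod 144 [ 0.574  -0.2422  0.0848] [ 0.5803 -0.2311  0.1236] [ 0.5905 -0.2248  0.1575]
top 87 blue top [ 568.1 -229. ] [39.  17.1] 81.7 z 0.0695
  bore 7 [ 0.5734 -0.2303  0.07  ] [0.0028 0.0103 0.    ]
  rod 6 [ 0.5764 -0.2319  0.0943] [ 0.5803 -0.23    0.1016] [ 0.5853 -0.2285  0.1081]
wrist 3131 blue top [ 582.5 -235.7] [47.4 46.1] 81.2 z 0.0713
  bore 888 [ 0.5872 -0.227   0.07  ] [0.0476 0.0457 0.    ]
  rod 493 [ 0.5754 -0.2459  0.0878] [ 0.5823 -0.2438  0.1192] [ 0.5911 -0.2365  0.1412]
```

View pics/l2.png

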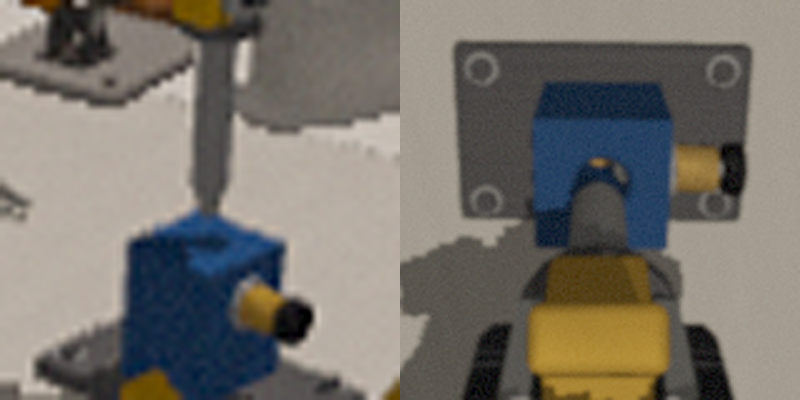

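The rod tip at wrist crop (600,183) sits over the bore centre at about (601,178). In the scene crop it lines up with the bore as well (both columns near 207). Entering slowly.

Emit:
servo_tool(plan=[[[-0.01,0.03,-0.1,0,0,0],[0,0,-0.15,0,0,0],[0,0,-0.15,0,0,0],[0,0,-0.15,0,0,0],[0,0,-0.15,0,0,0],[0,0,-0.1,0,0,0],[0,0,0,0,0,0],[0,0,0,0,0,0]]])

```text
time: 10.85
ee_pos: [0.5821, -0.236, 0.169]
orientation: [-0.652, 0.758, -0.0, -0.0]
contact_force: [0.5, 0.9, -1.5]
grip_width: 0.0192
finger_force: 58.7
```

Emit:
servo_tool(plan=[[[0,0,-0.07,0,0,0],[0,0,-0.07,0,0,0],[0,0,-0.07,0,0,0],[0,0,-0.07,0,0,0],[0,0,-0.06,0,0,0],[0,0,-0.06,0,0,0],[0,0,0,0,0,0],[0,0,0,0,0,0]]])

```text
time: 11.65
ee_pos: [0.582, -0.2359, 0.159]
orientation: [-0.652, 0.758, 0.0, -0.0]
contact_force: [0.1, -0.2, -1.5]
grip_width: 0.0196
finger_force: 58.7
```

Emit:
servo_tool(plan=[[[0,0,-0.06,0,0,0],[0,0,-0.06,0,0,0],[0,0,-0.06,0,0,0],[0,0,-0.06,0,0,0],[0,0,-0.06,0,0,0],[0,0,0,0,0,0],[0,0,0,0,0,0],[0,0,0,0,0,0]]])

```text
time: 12.45
ee_pos: [0.5824, -0.2359, 0.1516]
orientation: [-0.652, 0.758, -0.0, 0.0]
contact_force: [2.5, 0.3, -0.7]
grip_width: 0.0192
finger_force: 58.7
```

Emit:
servo_tool(plan=[[[0,0,-0.04,0,0,0],[0,0,-0.04,0,0,0],[0,0,-0.04,0,0,0],[0,0,-0.04,0,0,0],[0,0,-0.04,0,0,0],[0,0,0,0,0,0],[0,0,0,0,0,0],[0,0,0,0,0,0]]])

```text
time: 13.25
ee_pos: [0.5825, -0.2359, 0.1465]
orientation: [-0.652, 0.758, -0.0, 0.0]
contact_force: [3.5, 1.6, 1.7]
grip_width: 0.0194
finger_force: 59.2
```

Emit:
servo_tool(plan=[[[0,0,-0.04,0,0,0],[0,0,-0.04,0,0,0],[0,0,-0.04,0,0,0],[0,0,-0.04,0,0,0],[0,0,-0.04,0,0,0],[0,0,0,0,0,0],[0,0,0,0,0,0],[0,0,0,0,0,0]]])

```text
time: 14.05
ee_pos: [0.5824, -0.2359, 0.1415]
orientation: [-0.652, 0.758, -0.0, 0.0]
contact_force: [4.3, 2.2, 2.7]
grip_width: 0.0192
finger_force: 59.2
```

Emit:
servo_tool(plan=[[[0,0,-0.02,0,0,0],[0,0,-0.02,0,0,0],[0,0,-0.02,0,0,0],[0,0,0,0,0,0],[0,0,0,0,0,0],[0,0,0,0,0,0],[0,0,0,0,0,0],[0,0,0,0,0,0]]])

```text
time: 14.85
ee_pos: [0.5823, -0.236, 0.14]
orientation: [-0.652, 0.758, -0.0, 0.0]
contact_force: [4.6, 1.5, 3.9]
grip_width: 0.0189
finger_force: 59.3
```

Emit:
servo_tool(plan=[[[0,0,0,0,0,0],[0,0,0,0,0,0],[0,0,0,0,0,0],[0,0,-0.01,0,0,0],[0,0,-0.01,0,0,0],[0,0,-0.01,0,0,0],[0,0,-0.01,0,0,0],[0,0,-0.01,0,0,0]]])

```text
time: 15.65
ee_pos: [0.5823, -0.236, 0.1389]
orientation: [-0.652, 0.758, -0.0, 0.0]
contact_force: [4.8, 2.2, 4.3]
grip_width: 0.0193
finger_force: 59.3
```

Emit:
servo_tool(plan=[[[0,0,-0.01,0,0,0],[0,0,-0.01,0,0,0],[0,0,-0.01,0,0,0],[0,0,-0.01,0,0,0],[0,0,-0.01,0,0,0],[0,0,0,0,0,0],[0,0,0,0,0,0],[0,0,0,0,0,0]]])

```text
time: 16.45
ee_pos: [0.5823, -0.236, 0.1376]
orientation: [-0.652, 0.758, -0.0, 0.0]
contact_force: [5.2, 1.1, 2.9]
grip_width: 0.0191
finger_force: 59.3
```

Emit:
servo_tool(plan=[[[0,0,-0.01,0,0,0],[0,0,-0.01,0,0,0],[0,0,-0.01,0,0,0],[0,0,-0.01,0,0,0],[0,0,-0.01,0,0,0],[0,0,-0.01,0,0,0],[0,0,0,0,0,0],[0,0,0,0,0,0]]])

```text
time: 17.25
ee_pos: [0.5823, -0.236, 0.136]
orientation: [-0.652, 0.758, -0.0, 0.0]
contact_force: [6.2, 1.3, 4.1]
grip_width: 0.019
finger_force: 59.4
```

Emit:
servo_tool(plan=[[[0,0,-0.01,0,0,0],[0,0,-0.01,0,0,0],[0,0,-0.01,0,0,0],[0,0,-0.01,0,0,0],[0,0,-0.01,0,0,0],[0,0,-0.01,0,0,0],[0,0,0,0,0,0],[0,0,0,0,0,0]]])

```text
time: 18.05
ee_pos: [0.5823, -0.236, 0.1345]
orientation: [-0.652, 0.758, -0.0, 0.0]
contact_force: [5.2, 1.6, 3.3]
grip_width: 0.019
finger_force: 59.4
```

Emit:
servo_tool(plan=[[[0,0,-0.01,0,0,0],[0,0,-0.01,0,0,0],[0,0,-0.01,0,0,0],[0,0,-0.01,0,0,0],[0,0,-0.01,0,0,0],[0,0,-0.01,0,0,0],[0,0,0,0,0,0],[0,0,0,0,0,0]]])

```text
time: 18.85
ee_pos: [0.5823, -0.236, 0.1331]
orientation: [-0.652, 0.758, -0.0, 0.0]
contact_force: [5.1, 1.6, 4.4]
grip_width: 0.0193
finger_force: 59.5
```

Emit:
servo_tool(plan=[[[0,0,-0.01,0,0,0],[0,0,-0.01,0,0,0],[0,0,-0.01,0,0,0],[0,0,-0.01,0,0,0],[0,0,-0.01,0,0,0],[0,0,-0.01,0,0,0],[0,0,0,0,0,0],[0,0,0,0,0,0]]])

```text
time: 19.65
ee_pos: [0.5823, -0.236, 0.1315]
orientation: [-0.652, 0.758, -0.0, 0.0]
contact_force: [4.0, 0.5, 3.8]
grip_width: 0.0194
finger_force: 59.5
```

Emit:
servo_tool(plan=[[[0,0,-0.01,0,0,0],[0,0,-0.01,0,0,0],[0,0,-0.01,0,0,0],[0,0,-0.01,0,0,0],[0,0,-0.01,0,0,0],[0,0,-0.01,0,0,0],[0,0,0,0,0,0],[0,0,0,0,0,0]]])

```text
time: 20.45
ee_pos: [0.5823, -0.236, 0.1301]
orientation: [-0.652, 0.758, -0.0, 0.0]
contact_force: [4.6, 2.7, 4.7]
grip_width: 0.0195
finger_force: 59.6
```

Emit:
servo_tool(plan=[[[0,0,-0.01,0,0,0],[0,0,-0.01,0,0,0],[0,0,-0.01,0,0,0],[0,0,-0.01,0,0,0],[0,0,-0.01,0,0,0],[0,0,-0.01,0,0,0],[0,0,0,0,0,0],[0,0,0,0,0,0]]])

```text
time: 21.25
ee_pos: [0.5823, -0.236, 0.1287]
orientation: [-0.652, 0.758, -0.0, 0.0]
contact_force: [6.0, 2.1, 5.2]
grip_width: 0.0194
finger_force: 59.7
```

Emit:
servo_tool(plan=[[[0,0,-0.01,0,0,0],[0,0,-0.01,0,0,0],[0,0,-0.01,0,0,0],[0,0,-0.01,0,0,0],[0,0,-0.01,0,0,0],[0,0,0,0,0,0],[0,0,0,0,0,0],[0,0,0,0,0,0]]])

```text
time: 22.05
ee_pos: [0.5823, -0.236, 0.128]
orientation: [-0.652, 0.758, -0.001, 0.0]
contact_force: [3.7, 2.4, 6.4]
grip_width: 0.0192
finger_force: 60.0
```

Emit:
servo_tool(plan=[[[0,0,-0.01,0,0,0],[0,0,-0.01,0,0,0],[0,0,0,0,0,0],[0,0,0,0,0,0],[0,0,0,0,0,0],[0,0,0,0,0,0],[0,0,0,0,0,0],[0,0,0,0,0,0]]])

```text
time: 22.85
ee_pos: [0.5824, -0.236, 0.1279]
orientation: [-0.652, 0.758, -0.001, 0.0]
contact_force: [2.6, 1.7, 9.1]
grip_width: 0.0191
finger_force: 60.3
```

Emit:
servo_tool(plan=[[[0,0,-0.01,0,0,0],[0,0,-0.01,0,0,0],[0,0,-0.01,0,0,0],[0,0,-0.01,0,0,0],[0,0,0,0,0,0],[0,0,0,0,0,0],[0,0,0,0,0,0],[0,0,0,0,0,0]]])

```text
time: 23.65
ee_pos: [0.5824, -0.2361, 0.1278]
orientation: [-0.652, 0.758, -0.001, 0.0]
contact_force: [2.0, 3.8, 13.4]
grip_width: 0.0195
finger_force: 60.8
```

Emit:
servo_tool(plan=[[[0,0,-0.01,0,0,0],[0,0,-0.01,0,0,0],[0,0,-0.01,0,0,0],[0,0,0,0,0,0],[0,0,0,0,0,0],[0,0,0,0,0,0],[0,0,0,0,0,0],[0,0,0,0,0,0]]])

```text
time: 24.45
ee_pos: [0.5824, -0.2361, 0.1277]
orientation: [-0.652, 0.758, -0.001, 0.0]
contact_force: [1.0, 5.3, 16.5]
grip_width: 0.0189
finger_force: 61.2
```

Home is felt: about 18 N of push with almost no travel. I'll ease off a little and open.

Emit:
servo_tool(plan=[[[0,0,0.02,0,0,0],[0,0,0.02,0,0,0],[0,0,0.01,0,0,0],[0,0,0,0,0,0],[0,0,0,0,0,0],[0,0,0,0,0,0],[0,0,0,0,0,0],[0,0,0,0,0,0]]])

```text
time: 25.25
ee_pos: [0.5824, -0.2361, 0.1277]
orientation: [-0.652, 0.758, -0.001, 0.0]
contact_force: [1.8, 4.1, 10.0]
grip_width: 0.0192
finger_force: 60.3
```

Emit:
servo_tool(plan=[[[0,0,0,0,0,0],[0,0,0,0,0,0],[0,0,0,0,0,0],[0,0,0,0,0,0],[0,0,0,0,0,0],[0,0,0,0,0,0],[0,0,0,0,0,0],[0,0,0,0,0,0]]], hand=0)

```text
time: 26.05
ee_pos: [0.582, -0.2359, 0.1262]
orientation: [-0.652, 0.758, 0.0, -0.0]
contact_force: [0.8, 0.1, 1.0]
grip_width: 0.0854
finger_force: 0.0
```

Emit:
servo_tool(plan=[[[0,0,0.3,0,0,0],[0,0,0.8,0,0,0],[0,0,1,0,0,0],[0,0,1,0,0,0],[0,0,1,0,0,0],[0,0,1,0,0,0],[0,0,0.5,0,0,0],[0,0,0,0,0,0]]])

```text
time: 26.85
ee_pos: [0.5828, -0.2364, 0.2693]
orientation: [-0.652, 0.758, -0.002, 0.001]
contact_force: [-0.2, -0.1, 0.1]
grip_width: 0.0854
finger_force: 0.0
```

```bash
sed -i 's/-.49)<.07/-.582)<.07/; s/-.198)<.07/+.236)<.07/' post.py; python3 post.py w2.png
python3 - <<'E'
from h import *
c=cap('scene'); w=cv2.imread('pics/w2.png')
cv2.imwrite('pics/f.png',np.hstack([cv2.resize(c['img'][110:230,220:350],(433,400)),cv2.resize(w[80:300,160:360],(364,400))]))
E
```

```text
tcp [ 0.5823 -0.236   0.2673] tool y yaw 171.40544648431 q [-0.14  0.41  0.37 -0.   -1.53 -0.01]
1689 [ 0.5692 -0.2692  0.1065] [ 0.5966 -0.2034  0.1631]
0.094 ((583.7904052734375, -236.04885864257812), (65.25273132324219, 22.22723960876465), 83.35974884033203) [ 0.5834 -0.2351  0.1502] 1689
0.14 ((583.3009033203125, -236.0072021484375), (65.12759399414062, 19.525314331054688), 81.38497161865234) [ 0.5835 -0.235   0.1508] 1615
```

View pics/f.png

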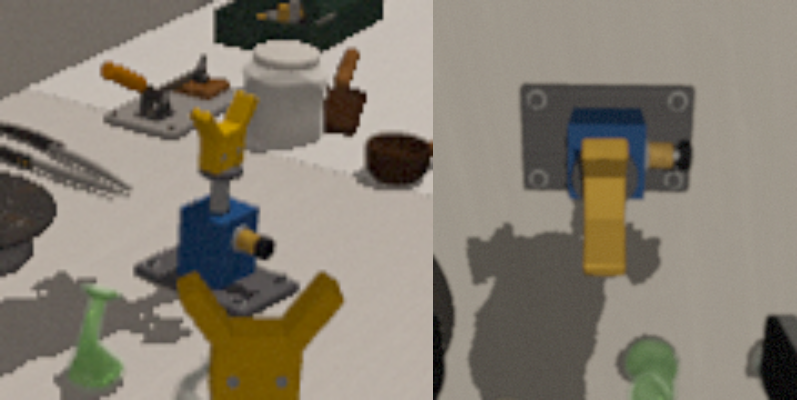

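The scene crop shows the post upright in the holder, and the wrist crop shows its head square to the foot. The head height puts the lower end at about 19–20 mm, which matches the felt stop. The fingers are well clear, so I'm handing in.

```bash
python3 -c "from plant import job_done; print(job_done())"
```

```text
the job is handed in; nothing more can be done
None
```

The post is upright in the blue holder, pressed home on its seat at about 18 N and released, with its head aligned to the foot; I handed the job in at about 27 s, never went near the glass hooks, and the hand-in call reported no pass or fail.

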